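# Load the rebuild kit tray on the vehicle-electronics bench

### The arm

A 6-joint arm with a two-finger parallel gripper is mounted at the origin on the work surface. World frame = base frame: x ahead of the robot, y to its left, z up, the work surface at z = 0. Lengths are in m, angles in degrees, forces in N, time in s.
With the tool pointing down it reaches from about 0.375 to 0.9 m from the base axis. Payload 3.1 kg.
Tool frame: the origin (TCP) lies where the fingers leave the gripper's body, on its centre line; the fingertips stand 73 mm ahead of it and the grasp point (between the pads) lies 54 mm ahead of it; z points along the fingers, y is the line along which they close (so a half turn about z gives the same grasp; the last joint's range is limited). The gripper opens to 85 mm and grips with 20 to 120 N. Pads are 22 mm wide; open, the fingers measure 114 mm over their backs; the gripper's body (76 mm by 85 mm) begins 54 mm behind the grasp point. The pads swing forward as they close: fully open they stand 13 mm farther back than shut.
Start: joints at [-84.082, 30.224, 82.088, -0, 67.689, -10.227], TCP at [0.174, -0.6, 0.304] pointing down, gripper open.
Joint ranges: [-176.69, 176.69], [-43.24, 126.21], [12.49, 139.97], [-82, 262], [0, 151.66], [-163.58, 163.58]. Speed limits (degrees/s): [159.86, 159.86, 180, 180, 180, 180].

### API

Orientations are given as [roll, pitch, yaw] about the fixed x, y, z axes, in that order (R = Rz(yaw) Ry(pitch) Rx(roll)).
In Python, from rig import bot gives the robot as it stands. The module is installed in compiled form; this text tells all that it offers.
- The arm moves only by the tool servo_tool, never from a script. Its argument "series" is a list of rows, each an object of numbers: "dx", "dy", "dz": the shift along the tool's x, y, z in units of 60 mm (1.0 is 60 mm); "wx", "wy", "wz": the turn, a rotation vector about the tool's x, y, z in units of 8 degrees (1.0 is 8 degrees); "claw": the opening, from 0 (shut) to 1 (fully open). In form: [{"dx": .., "dy": .., "dz": .., "wx": .., "wy": .., "wz": .., "claw": ..}, ...]. A call has 1 to 20 rows; each row is the pose to reach, as a shift and turn from the pose commanded when the call began, along the tool's axes at that moment; what a row does not reach only later rows make up. A row lasts 1/8 s, in which the tool goes at most 62.5 mm and 10.7 degrees, less where a joint would pass 70% of its speed; a pose out of reach is approached as far as the arm can. A call with a gripper value outside its range is refused whole. The fingers move at their own pace and stop on an object; the grip force is fixed at half the most. Time passes only in rows, so rows that repeat a pose let the fingers close. It gives the time, the measured TCP pose, the force, the opening and the grip force at its end, in the units of the state.
- bot.sense(): the state, without advancing time (a new reading comes with each control period).
- bot.get_image(name): name is "scene" or "top" or "wrist"; returns a dict with "color" (400x640x3 uint8, red, green, blue), "fx", "fy", "cx", "cy" (pixels), "rvec" (rotation vector, rad) and "tvec" (3), from world to camera coordinates, as OpenCV has them; the wrist camera has in their place "mount" (4x4, takes a point from camera to tool coordinates, whose origin is the TCP and whose axes are the flange's). Camera axes: x right, y down, z forward; pixel columns grow to the right and rows downward; lengths in m; the calibration is good to about 2 mm. A picture is of the moment at which its call begins: read the wrist's pose just before it. There is no depth.
- bot.job_done(): hands the job in; it is judged then, once.
Trained networks look in the newest picture that a camera, given by its name, has taken for a name from the list of things; names that differ only in an ending like _2 or _b are one class to them, and where a whole thing is asked for, a point or a joint stands for the part that bears it (a point fixed in the world has none). Each returns a list of dicts, best first, with "score" (0 to 1); they miss things now and then, are a little off and sometimes report something else, mostly with a low value. They report only what shows in the picture. A call takes as long as a camera call.
- bot.recognise(target, camera): "rect" ([left, top, right, bottom] in pixels, round what is visible of it).
- bot.silhouettes(target, camera): "region" (400x640 bool, what is visible of it) and "rect" ([left, top, right, bottom] in pixels, round what is visible of it).
The state is a dict: "clock": time; "joints": joint angles; "qd": joint speeds; "tau": joint torques, N m; "tool_pos": TCP position; "ee_rot": TCP orientation; "ft_force": force on the tool from outside, world axes, zero at the start; "moment": the same for the moment, N m; "grip_width": finger opening in m; "grip_force": force on a finger pad.
Only numpy, scipy, OpenCV 4.12 (cv2) and the standard library are available. Lean on these libraries where they do the work, as an engineer would, in place of code of your own. Each camera call takes 0.05 s, during which the arm holds its last target. There are 200 camera calls.

### The job

Load the kit tray with the loose parts for this rebuild: stand the plain cube relay, the small oblong relay, the fat capacitor and the finned heat sink upright on the floor of the pocket cut for each (square, small oblong, round and long). Leave the relay with the steel mounting tab and the slim capacitor standing where they are; they belong to another job.

Things in the scene. Friction and masses are not known exactly. Their poses are not given: they have to be found in the camera images.
- relay_cube: The plain cube relay: black plastic body 36 by 36 mm in plan, 40 mm high in all, about 60 g, no tab. It stands on four flat brass blades, 11 mm long, under its body. Origin: centre of its underside, at the blades' feet; x and y square to its faces, z up.
- relay_small: The small oblong relay: black plastic body 30 mm (x) by 20 mm (y) in plan, 36 mm high in all, about 30 g. It stands on four flat brass blades, 11 mm long, under its body. Origin: centre of its underside, at the blades' feet; z up.
- cap_fat: The fat capacitor: a bare aluminium can 42 mm in diameter and 52 mm high with a black top disc and two screw terminals standing 8 mm above it, about 110 g. It stands on its flat base. Origin: centre of its underside, z up along the can.
- heat_sink: The finned aluminium heat sink: 64 mm long (x), 24 mm wide over the fins (y), 36 mm high, about 60 g; the upright fins can be gripped across the 24 mm. Origin: centre of its underside, z up.
- relay_tab: Another job's relay, to be left: the same black 36 by 36 by 40 mm body, but with a flat steel mounting tab, 20 mm wide, standing out 17 mm from one side (its +x side) level with the top. Origin: centre of the underside of its body, z up.
- cap_slim: Another job's capacitor, to be left: like the fat one and as high (52 mm, terminals 8 mm more), but only 25 mm in diameter. Origin: centre of its underside, z up.
- pocket_square: The insert with the square pocket, 54 by 54 mm, for the cube relay. Grey insert block, 94 (x) by 82 (y) by 16 mm high, fixed in the black tray; one pocket 12 mm deep in its middle. Origin: centre of its underside, 5 mm above the table; pocket floor 4 mm, top face 16 mm above the origin; z up. Four inserts, in varying quarters, lie two by two, turned alike, in a tray 202 by 178 mm, 18 mm high.
- pocket_oblong: The insert with the small oblong pocket, 46 mm (x) by 36 mm (y), for the small relay. Grey insert block, 94 (x) by 82 (y) by 16 mm high, fixed in the black tray; one pocket 12 mm deep in its middle. Origin: centre of its underside, 5 mm above the table; pocket floor 4 mm, top face 16 mm above the origin; z up.
- pocket_round: The insert with the round pocket, 62 mm in diameter, for the fat capacitor. Grey insert block, 94 (x) by 82 (y) by 16 mm high, fixed in the black tray; one pocket 12 mm deep in its middle. Origin: centre of its underside, 5 mm above the table; pocket floor 4 mm, top face 16 mm above the origin; z up.
- pocket_long: The insert with the long pocket, 82 mm (x) by 42 mm (y), for the heat sink. Grey insert block, 94 (x) by 82 (y) by 16 mm high, fixed in the black tray; one pocket 12 mm deep in its middle. Origin: centre of its underside, 5 mm above the table; pocket floor 4 mm, top face 16 mm above the origin; z up.

How it is judged:
By the outcome, as a careful person would: the job done as asked, in the order asked, and still so for the second after the job is handed in, with the robot touching nothing.
It also fails if it takes over 104 s, if anything falls off the work surface, if the arm or the gripper's body presses on something with over 40 N, if the wrist force passes 120 N, or if a joint passes its speed limit or range.

## Working session

There is one attempt and no reset: what is moved stays moved. The work goes in short steps, Python scripts to look and compute and a tool call to move; the robot and the scene stay as the last step left them, time stands still between calls to the robot, and variables do not carry over. Pictures are saved under pics/ and viewed, at most 14 in all, crops included, and the job is handed in when it is done.

Besides the shell and the picture viewer there is one more tool, called after "Emit:" by a JSON object that holds its "op" and its "data". servo_tool: Moves the arm, as the interface text tells. Its arguments: {"type":"object","properties":{"series":{"type":"array","items":{"type":"object","properties":{"dx":{"type":"number"},"dy":{"type":"number"},"dz":{"type":"number"},"wx":{"type":"number"},"wy":{"type":"number"},"wz":{"type":"number"},"claw":{"type":"number"}}}}},"required":["series"]}

```bash
mkdir -p pics; ls; python3 - <<'E'
from rig import bot
import cv2,numpy as np
s=bot.sense();print(s)
for c in ["top","scene"]:
    im=bot.get_image(c);cv2.imwrite(f"pics/{c}0.png",im["color"][:,:,::-1])
    print({k:v for k,v in im.items() if k!="color"})
    for n in "relay_cube relay_small cap_fat heat_sink relay_tab cap_slim pocket_square pocket_oblong pocket_round pocket_long".split():
        print(c,n,[(round(d["score"],2),[round(float(x)) for x in d["rect"]]) for d in bot.recognise(n,c)][:3])
E
```

```text
pics
{'clock': 0.0, 'joints': array([-8.40814617e+01,  3.02787641e+01,  8.21584206e+01, -1.14271333e-04,
        6.76881325e+01, -1.02267133e+01]), 'qd': array([ 0.04093709, -0.04047961,  0.04480231,  0.14759773,  0.01859759,
        0.13667748]), 'tau': array([-4.73640557e-04, -4.42357671e+01, -1.78026956e+01, -3.02633362e-04,
        8.34494946e-03, -1.46095040e-06]), 'tool_pos': array([ 0.17376994, -0.59976191,  0.30292431]), 'ee_rot': array([-1.79876655e+02, -2.21453088e-02,  1.61452713e+01]), 'ft_force': array([-0.05144073, -0.75086057,  0.76659057]), 'moment': array([ 0.00510769, -0.01765393,  0.03156396]), 'grip_force': 0.0, 'grip_width': 0.08508823786448555}
{'fx': 503.85589452785825, 'fy': 503.85589452785825, 'cx': 319.7666128982788, 'cy': 204.3777137420701, 'rvec': array([ 2.13012613, -2.16901972,  0.15546862]), 'tvec': array([-0.02018557,  0.56546938,  1.07831124])}
top relay_cube [(0.86, [336, 247, 356, 265])]
top relay_small [(0.66, [265, 253, 280, 264])]
top cap_fat [(0.21, [328, 191, 346, 225])]
top heat_sink [(0.73, [333, 192, 344, 224]), (0.58, [269, 204, 290, 224])]
[... 400 characters left out ...]
y': 371.53129499806585, 'cx': 320.21992871078567, 'cy': 193.54331965196195, 'rvec': array([ 1.11297853,  2.39056348, -0.99609464]), 'tvec': array([ 0.37601148, -0.25396891,  1.18864778])}
scene relay_cube [(0.73, [319, 157, 341, 179])]
scene relay_small [(0.61, [392, 257, 455, 309])]
scene cap_fat [(0.91, [343, 202, 363, 231])]
scene heat_sink [(0.94, [293, 182, 316, 210])]
scene relay_tab [(0.61, [263, 206, 282, 232])]
scene cap_slim [(0.78, [320, 237, 329, 262]), (0.63, [418, 231, 472, 276])]
scene pocket_square [(0.83, [394, 257, 449, 308])]
scene pocket_oblong [(0.66, [429, 276, 492, 342])]
scene pocket_round [(0.56, [420, 229, 472, 276])]
scene pocket_long [(0.85, [455, 246, 510, 302])]
```

```bash
python3 - <<'E'
import cv2
im=cv2.imread("pics/top0.png")
cv2.imwrite("pics/top0c.png",cv2.resize(im[130:290,110:370],None,fx=3,fy=3,interpolation=cv2.INTER_CUBIC))
E
```

```text
(no output)
```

View pics/top0c.png

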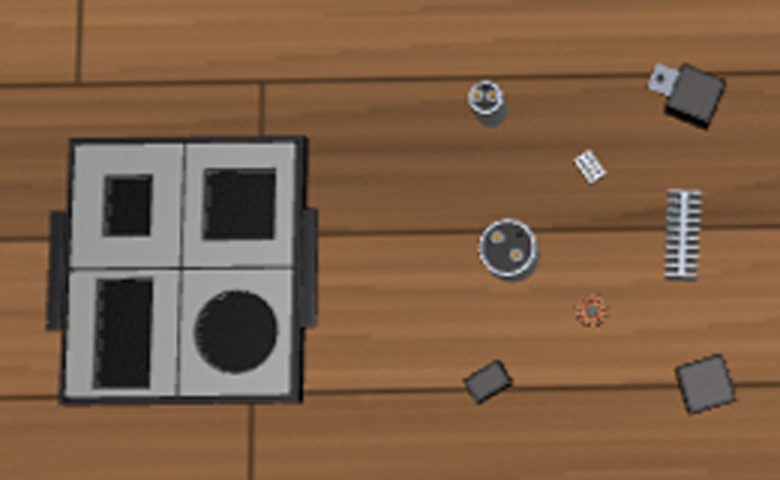

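View pics/scene0.png

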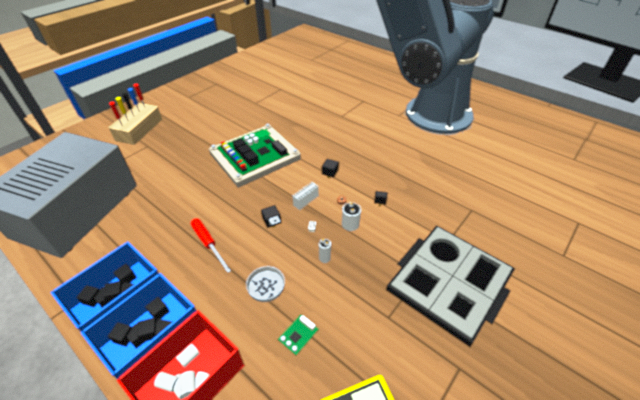

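The top crop (3x, offset 110,130) shows the tray on the left, with the small oblong pocket at (129,205), square at (240,204), long at (125,333) and round at (236,331). The parts are the cube (706,383), small relay (488,381), fat cap (508,248), heat sink (683,234), tab relay (690,95) and slim cap (486,98). A chip at (590,165) and a coil at (590,310) are clutter. The scene view agrees.

```bash
cat > h.py <<'E'
from rig import bot
import cv2,numpy as np
from scipy.spatial.transform import Rotation as R
from scipy.optimize import minimize
def cam(name):
    s=bot.sense();im=bot.get_image(name)
    K=np.array([[im["fx"],0,im["cx"]],[0,im["fy"],im["cy"]],[0,0,1]])
    if name=="wrist":
        T=np.eye(4);T[:3,:3]=R.from_euler("xyz",s["ee_rot"],degrees=True).as_matrix();T[:3,3]=s["tool_pos"]
        M=np.linalg.inv(T@np.array(im["mount"]));rv=cv2.Rodrigues(M[:3,:3])[0];tv=M[:3,3]
    else: rv,tv=im["rvec"],im["tvec"]
    return im["color"],K,np.array(rv,float),np.array(tv,float),s
def proj(P,c): return cv2.projectPoints(np.array(P,float),c[2],c[3],c[1],None)[0][:,0]
def back(uv,z,c):
    Rm=cv2.Rodrigues(c[2])[0];o=-Rm.T@c[3];d=Rm.T@np.linalg.inv(c[1])@np.array([uv[0],uv[1],1.])
    return o+d*(z-o[2])/d[2]
def hullpts(n):
    def box(x,y,z0,z1): return [[a*x/2,b*y/2,z] for a in(-1,1) for b in(-1,1) for z in(z0,z1)]
    def cyl(r,h): return [[r*np.cos(a),r*np.sin(a),z] for a in np.linspace(0,6.28,32) for z in(0,h)]
    return np.array({"relay_cube":lambda:box(.036,.036,.004,.04),"relay_small":lambda:box(.03,.02,.004,.036),
      "heat_sink":lambda:box(.064,.024,0,.036),"cap_fat":lambda:cyl(.021,.052)}[n]())
def fit(n,mask,c,yaw0s=(0,30,60,90,120,150),dz=0):
    P=hullpts(n)+[0,0,dz];ys,xs=np.nonzero(mask);p0=back((xs.mean(),ys.mean()),.02+dz,c)
    k=4;x0,y0=xs.min()-15,ys.min()-15;W,H=xs.max()-x0+15,ys.max()-y0+15
    M=np.zeros((H,W),np.uint8);M[ys-y0,xs-x0]=1;M=cv2.resize(M,None,fx=k,fy=k,interpolation=cv2.INTER_NEAREST)
    def f(q):
        Q=P@R.from_euler("z",q[2]*1000,degrees=True).as_matrix().T+[q[0],q[1],0]
        h=cv2.convexHull(((proj(Q,c)-[x0-.5,y0-.5])*k).astype(np.float32))
        A=cv2.fillConvexPoly(np.zeros_like(M),np.round(h).astype(np.int32),1)
        return 1-(A&M).sum()/max(1,(A|M).sum())
    b=min((minimize(f,[p0[0],p0[1],y/1000],method="Nelder-Mead",options=dict(initial_simplex=np.array([p0[0],p0[1],y/1000])+np.vstack([np.zeros(3),np.diag([.006,.006,.015])]))) for y in yaw0s),key=lambda r:r.fun)
    return np.round(b.x*[1000,1000,1000],1),round(1-b.fun,2)
def aim(xy,yaw,z):
    """shift/turn in tool units from the measured pose to a downward pose; yaw = direction of finger closing, mod 180"""
    s=bot.sense();Rt=R.from_euler("xyz",s["ee_rot"],degrees=True)
    d=Rt.inv().apply(np.array([xy[0],xy[1],z])-s["tool_pos"])/.06
    y=Rt.apply([0,1,0]);a=np.degrees(np.arctan2(y[1],y[0]))
    t=(yaw-a+90)%180-90
    return np.round(d,3),"wz",round(-t/8,3),"j6",s["joints"][5].round(1),"j1",s["joints"][0].round(1),"rot",s["ee_rot"].round(2)
E
python3 - <<'E'
from h import *
c=cam("top")
for n in ["relay_cube","relay_small","cap_fat","heat_sink"]:
    for d in bot.silhouettes(n,"top")[:2]:
        print(n,round(d["score"],2),[int(v) for v in d["rect"]],fit(n,d["region"],c))
g=c[0].astype(int);m=((g.min(2)>120)&(g.max(2)-g.min(2)<25)).astype(np.uint8);m[:,:125]=0;m[:,215:]=0
m=cv2.morphologyEx(m,cv2.MORPH_OPEN,np.ones((3,3)))
ct=cv2.findNonZero(m);r=cv2.boxPoints(cv2.minAreaRect(ct));print(r)
w=np.array([back(p,.021,c) for p in r])
print(w.round(4),w.mean(0),[np.linalg.norm(w[i]-w[i-1]) for i in range(4)])
for i,p in enumerate([(153,198.5),(190,198),(151.5,241),(188.7,240.4)]): print(back(p,.021,c).round(3))
im=bot.get_image("wrist");print(np.array(im["mount"]).round(4),im["fx"],im["cx"],im["cy"])
E
```

```text
relay_cube 0.66 [332, 248, 355, 265] (array([446.3, -83. , 103.6]), np.float64(0.93))
relay_cube 0.27 [169, 221, 208, 263] (array([499.3, 273. ,  27. ]), np.float64(0.25))
cap_fat 0.62 [270, 204, 290, 223] (array([548.3,  60.4, 151.5]), np.float64(0.94))
cap_fat 0.32 [169, 181, 209, 218] (array([580.2, 275.2,  50.7]), np.float64(0.27))
heat_sink 0.71 [333, 192, 344, 224] (array([557.3, -68.6, 177.6]), np.float64(0.92))
heat_sink 0.32 [169, 179, 205, 220] (array([593.5, 274.7, -11.5]), np.float64(0.3))
[[131.7256   260.99463 ]
 [135.6837    59.131058]
 [209.89049   60.58609 ]
 [205.93239  262.44965 ]]
[[0.4482 0.3893 0.021 ]
 [0.9205 0.3962 0.021 ]
 [0.9139 0.2217 0.021 ]
 [0.442  0.2246 0.021 ]] [0.68118586 0.30793574 0.021     ] [np.float64(0.16484451213033044), np.float64(0.472350856777375), np.float64(0.17463267644988198), np.float64(0.47187971638646636)]
[0.588 0.346 0.021]
[0.588 0.263 0.021]
[0.492 0.347 0.021]
[0.492 0.264 0.021]
[[ 5.000e-04 -9.465e-01 -3.226e-01  8.320e-02]
 [ 1.000e+00  2.000e-04  7.000e-04 -5.000e-04]
 [-6.000e-04 -3.226e-01  9.465e-01 -6.980e-02]
 [ 0.000e+00  0.000e+00  0.000e+00  1.000e+00]] 314.505037849343 326.3502855592656 200.05501744852327
```

```bash
python3 - <<'E'
from h import *
c=cam("top")
g=c[0].astype(int);m=((g.min(2)>120)&(g.max(2)-g.min(2)<25)).astype(np.uint8);m[:,:125]=0;m[:,215:]=0;m[:170]=0;m[275:]=0
r=cv2.boxPoints(cv2.minAreaRect(cv2.findNonZero(cv2.morphologyEx(m,cv2.MORPH_OPEN,np.ones((3,3))))))
w=np.array([back(p,.021,c)[:2] for p in r]);e=[w[i]-w[i-1] for i in range(4)]
print(w.mean(0).round(4),[(np.linalg.norm(v).round(3),np.degrees(np.arctan2(v[1],v[0])).round(1)) for v in e])
m=np.zeros(g.shape[:2],np.uint8);m[249:268,261:284]=(g.max(2)<125)[249:268,261:284]&((g.max(2)-g.min(2))<35)[249:268,261:284]
n,l,st,_=cv2.connectedComponentsWithStats(m);m=l==1+st[1:,4].argmax();print(m.sum(),fit("relay_small",m,c))
print(aim((.446,-.083),103.6,.19),aim((.446,-.083),13.6,.19))
E
```

```text
[0.5406 0.3077] [(np.float64(0.188), np.float64(2.0)), (np.float64(0.17), np.float64(-91.0)), (np.float64(0.188), np.float64(-179.2)), (np.float64(0.166), np.float64(89.0))]
133 (array([452.1,  77.4, 117.7]), np.float64(0.89))
(array([ 6.755, -7.02 ,  1.899]), 'wz', np.float64(0.318), 'j6', np.float64(-10.2), 'j1', np.float64(-84.1), 'rot', array([-180.  ,   -0.  ,   16.15])) (array([ 6.755, -7.02 ,  1.899]), 'wz', np.float64(-10.932), 'j6', np.float64(-10.2), 'j1', np.float64(-84.1), 'rot', array([-180.  ,   -0.  ,   16.15]))
```

Emit:
{"op": "servo_tool", "data": {"series": [{"dx": 0.4, "dy": -0.4, "dz": 0.1, "wz": 0.05, "claw": 0.75}, {"dx": 1.2, "dy": -1.2, "dz": 0.3, "wz": 0.1, "claw": 0.75}, {"dx": 6.75, "dy": -7.02, "dz": 1.9, "wz": 0.32, "claw": 0.75}, {"dx": 6.75, "dy": -7.02, "dz": 1.9, "wz": 0.32, "claw": 0.75}, {"dx": 6.75, "dy": -7.02, "dz": 1.9, "wz": 0.32, "claw": 0.75}, {"dx": 6.75, "dy": -7.02, "dz": 1.9, "wz": 0.32, "claw": 0.75}, {"dx": 6.75, "dy": -7.02, "dz": 1.9, "wz": 0.32, "claw": 0.75}, {"dx": 6.75, "dy": -7.02, "dz": 1.9, "wz": 0.32, "claw": 0.75}, {"dx": 6.75, "dy": -7.02, "dz": 1.9, "wz": 0.32, "claw": 0.75}, {"dx": 6.75, "dy": -7.02, "dz": 1.9, "wz": 0.32, "claw": 0.75}, {"dx": 6.75, "dy": -7.02, "dz": 1.9, "wz": 0.32, "claw": 0.75}, {"dx": 6.75, "dy": -7.02, "dz": 1.9, "wz": 0.32, "claw": 0.75}, {"dx": 6.75, "dy": -7.02, "dz": 1.9, "wz": 0.32, "claw": 0.75}, {"dx": 6.75, "dy": -7.02, "dz": 1.9, "wz": 0.32, "claw": 0.75}]}}

```text
schema error: expected keys dx, dy, dz, wx, wy, wz, claw
```

```bash
python3 - <<'E'
from h import *
c=cam("wrist");print(c[4]["tool_pos"],c[4]["ee_rot"],c[4]["joints"].round(1),c[4]["grip_width"])
cv2.imwrite("pics/w1.png",c[0][:,:,::-1])
for n in ["relay_cube","relay_tab"]:
  for d in bot.silhouettes(n,"wrist")[:2]:
    f=fit(n,d["region"],c) if n=="relay_cube" else 0
    print(n,round(d["score"],2),[int(v) for v in d["rect"]],f)
    if n=="relay_cube": 
        for a in (f[0][2],f[0][2]+90): print(aim(f[0][:2]/1000,a,.092))
E
```

```text
[ 0.17383225 -0.60031234  0.30389603] [-1.79998394e+02 -5.31875269e-04  1.61451279e+01] [-84.1  30.2  82.1   0.   67.7 -10.2] 0.08534697705763838
```

View pics/w1.png

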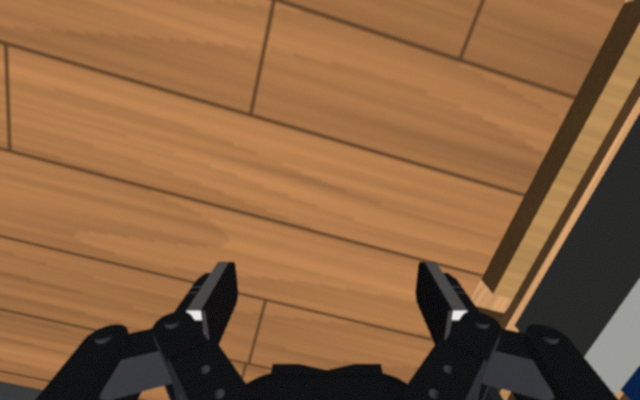

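The move was refused because every row needs all seven keys. The picture shows bare table, with the fingertips at about (225,265) and (430,265). I'm resending with full keys.

Emit:
{"op": "servo_tool", "data": {"series": [{"dx": 0.4, "dy": -0.4, "dz": 0.1, "wx": 0, "wy": 0, "wz": 0.05, "claw": 0.75}, {"dx": 1.2, "dy": -1.2, "dz": 0.3, "wx": 0, "wy": 0, "wz": 0.1, "claw": 0.75}, {"dx": 6.75, "dy": -7.02, "dz": 1.9, "wx": 0, "wy": 0, "wz": 0.32, "claw": 0.75}, {"dx": 6.75, "dy": -7.02, "dz": 1.9, "wx": 0, "wy": 0, "wz": 0.32, "claw": 0.75}, {"dx": 6.75, "dy": -7.02, "dz": 1.9, "wx": 0, "wy": 0, "wz": 0.32, "claw": 0.75}, {"dx": 6.75, "dy": -7.02, "dz": 1.9, "wx": 0, "wy": 0, "wz": 0.32, "claw": 0.75}, {"dx": 6.75, "dy": -7.02, "dz": 1.9, "wx": 0, "wy": 0, "wz": 0.32, "claw": 0.75}, {"dx": 6.75, "dy": -7.02, "dz": 1.9, "wx": 0, "wy": 0, "wz": 0.32, "claw": 0.75}, {"dx": 6.75, "dy": -7.02, "dz": 1.9, "wx": 0, "wy": 0, "wz": 0.32, "claw": 0.75}, {"dx": 6.75, "dy": -7.02, "dz": 1.9, "wx": 0, "wy": 0, "wz": 0.32, "claw": 0.75}, {"dx": 6.75, "dy": -7.02, "dz": 1.9, "wx": 0, "wy": 0, "wz": 0.32, "claw": 0.75}, {"dx": 6.75, "dy": -7.02, "dz": 1.9, "wx": 0, "wy": 0, "wz": 0.32, "claw": 0.75}, {"dx": 6.75, "dy": -7.02, "dz": 1.9, "wx": 0, "wy": 0, "wz": 0.32, "claw": 0.75}, {"dx": 6.75, "dy": -7.02, "dz": 1.9, "wx": 0, "wy": 0, "wz": 0.32, "claw": 0.75}]}}

```text
clock: 3.35
tool_pos: [0.4455, -0.0846, 0.1902]
ee_rot: [180.0, -0.0, 13.4]
ft_force: [-0.2, 0.3, 0.7]
grip_width: 0.0641
grip_force: 0.0
```

```bash
cat > look.py <<'E'
import sys
from h import *
def look(n,png=None,cands=2):
    c=cam("wrist");print(c[4]["joints"].round(1))
    if png: cv2.imwrite(png,c[0][:,:,::-1])
    for d in bot.silhouettes(n,"wrist")[:cands]:
        f=fit(n,d["region"],c);print(n,round(d["score"],2),[int(v) for v in d["rect"]],f)
        for a in (f[0][2],f[0][2]+90): print("  ",aim(f[0][:2]/1000,a,float(sys.argv[2])))
if __name__=="__main__": look(sys.argv[1],*sys.argv[3:4])
E
python3 look.py relay_cube .09 pics/w2.png
```

```text
[-24.9  28.6 112.4  -0.   39.   51.7]
relay_cube 0.74 [298, 177, 353, 226] (array([447.1, -83. , 106.4]), np.float64(0.91))
   (array([ 0.03 , -0.014,  1.669]), 'wz', np.float64(-0.369), 'j6', np.float64(51.7), 'j1', np.float64(-24.9), 'rot', array([ 1.7998e+02, -2.0000e-02,  1.3450e+01]))
   (array([ 0.03 , -0.014,  1.669]), 'wz', np.float64(10.881), 'j6', np.float64(51.7), 'j1', np.float64(-24.9), 'rot', array([ 1.7998e+02, -2.0000e-02,  1.3450e+01]))
```

View pics/w2.png

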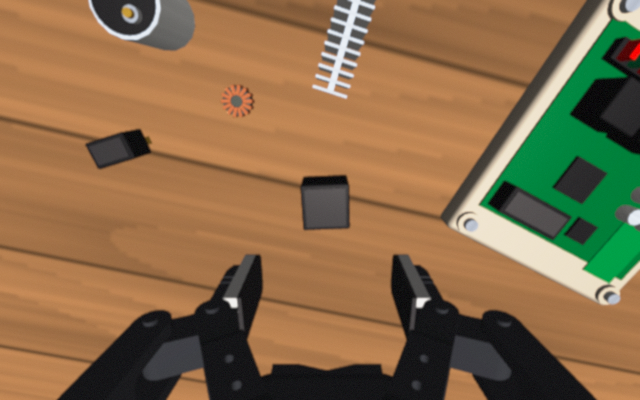

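The cube is at (325,202), between the fingers and almost square to them. I'm descending, gripping and lifting.

Emit:
{"op": "servo_tool", "data": {"series": [{"dx": 0.03, "dy": -0.01, "dz": 0.5, "wx": 0, "wy": 0, "wz": -0.25, "claw": 0.75}, {"dx": 0.03, "dy": -0.01, "dz": 1.1, "wx": 0, "wy": 0, "wz": -0.25, "claw": 0.75}, {"dx": 0.03, "dy": -0.01, "dz": 1.6, "wx": 0, "wy": 0, "wz": -0.25, "claw": 0.75}, {"dx": 0.03, "dy": -0.01, "dz": 1.75, "wx": 0, "wy": 0, "wz": -0.25, "claw": 0.75}, {"dx": 0.03, "dy": -0.01, "dz": 1.75, "wx": 0, "wy": 0, "wz": -0.25, "claw": 0.75}, {"dx": 0.03, "dy": -0.01, "dz": 1.75, "wx": 0, "wy": 0, "wz": -0.25, "claw": 0.2}, {"dx": 0.03, "dy": -0.01, "dz": 1.75, "wx": 0, "wy": 0, "wz": -0.25, "claw": 0.2}, {"dx": 0.03, "dy": -0.01, "dz": 1.75, "wx": 0, "wy": 0, "wz": -0.25, "claw": 0.2}, {"dx": 0.03, "dy": -0.01, "dz": 1.75, "wx": 0, "wy": 0, "wz": -0.25, "claw": 0.2}, {"dx": 0.03, "dy": -0.01, "dz": 1.75, "wx": 0, "wy": 0, "wz": -0.25, "claw": 0.2}, {"dx": 0.03, "dy": -0.01, "dz": 1.75, "wx": 0, "wy": 0, "wz": -0.25, "claw": 0.2}, {"dx": 0.03, "dy": -0.01, "dz": 1.3, "wx": 0, "wy": 0, "wz": -0.25, "claw": 0.2}, {"dx": 0.03, "dy": -0.01, "dz": 0.6, "wx": 0, "wy": 0, "wz": -0.25, "claw": 0.2}, {"dx": 0.03, "dy": -0.01, "dz": -0.2, "wx": 0, "wy": 0, "wz": -0.25, "claw": 0.2}, {"dx": 0.03, "dy": -0.01, "dz": -0.5, "wx": 0, "wy": 0, "wz": -0.25, "claw": 0.2}, {"dx": 0.03, "dy": -0.01, "dz": -0.5, "wx": 0, "wy": 0, "wz": -0.25, "claw": 0.2}]}}

```text
clock: 5.45
tool_pos: [0.4479, -0.0822, 0.2216]
ee_rot: [179.8, -0.2, 15.6]
ft_force: [0.8, 0.1, -1.0]
grip_width: 0.035
grip_force: 60.2
```

```bash
python3 - <<'E'
from h import *
print(aim((.588,.265),90,.21))
E
```

```text
(array([ 3.805, -4.947,  0.191]), 'wz', np.float64(1.95), 'j6', np.float64(49.9), 'j1', np.float64(-24.5), 'rot', array([179.83,  -0.2 ,  15.6 ]))
```

Emit:
{"op": "servo_tool", "data": {"series": [{"dx": 0.3, "dy": -0.4, "dz": 0.02, "wx": 0, "wy": 0, "wz": 0.1, "claw": 0.2}, {"dx": 0.95, "dy": -1.25, "dz": 0.05, "wx": 0, "wy": 0, "wz": 0.5, "claw": 0.2}, {"dx": 3.8, "dy": -4.95, "dz": 0.19, "wx": 0, "wy": 0, "wz": 1.95, "claw": 0.2}, {"dx": 3.8, "dy": -4.95, "dz": 0.19, "wx": 0, "wy": 0, "wz": 1.95, "claw": 0.2}, {"dx": 3.8, "dy": -4.95, "dz": 0.19, "wx": 0, "wy": 0, "wz": 1.95, "claw": 0.2}, {"dx": 3.8, "dy": -4.95, "dz": 0.19, "wx": 0, "wy": 0, "wz": 1.95, "claw": 0.2}, {"dx": 3.8, "dy": -4.95, "dz": 0.19, "wx": 0, "wy": 0, "wz": 1.95, "claw": 0.2}, {"dx": 3.8, "dy": -4.95, "dz": 0.19, "wx": 0, "wy": 0, "wz": 1.95, "claw": 0.2}, {"dx": 3.8, "dy": -4.95, "dz": 0.19, "wx": 0, "wy": 0, "wz": 1.95, "claw": 0.2}, {"dx": 3.8, "dy": -4.95, "dz": 0.19, "wx": 0, "wy": 0, "wz": 1.95, "claw": 0.2}, {"dx": 3.8, "dy": -4.95, "dz": 0.19, "wx": 0, "wy": 0, "wz": 1.95, "claw": 0.2}]}}

```text
clock: 6.82
tool_pos: [0.587, 0.264, 0.2085]
ee_rot: [180.0, 0.0, -0.1]
ft_force: [-0.6, -0.5, -0.3]
grip_width: 0.0348
grip_force: 60.2
```

```bash
python3 - <<'E'
from h import *
c=cam("wrist");cv2.imwrite("pics/w3.png",c[0][:,:,::-1]);print(c[4]["joints"].round(1))
g=c[0].astype(int)
m=((g.min(2)>115)&(g.max(2)-g.min(2)<25)).astype(np.uint8)
n,l,st,_=cv2.connectedComponentsWithStats(m);print(st[st[:,4]>3000])
# predicted pocket rims and cube bottom
I=c[0][:,:,::-1].copy()
for (x,y,a,b) in [(.588,.265,54,54),(.588,.348,46,36),(.494,.265,62,62),(.494,.348,82,42),(.541,.3065,188,164)]:
    q=[[x+i*a/2000,y+j*b/2000,.021] for i,j in ((-1,-1),(1,-1),(1,1),(-1,1))]
    p=proj(q,c);print((x,y),p.round().astype(int).tolist())
    cv2.polylines(I,[np.int32(p)],True,(0,0,255),1)
cv2.imwrite("pics/w3p.png",I)
print(aim((.588,.265),90,.094))
E
```

```text
[ 14.3  38.1  84.   -0.   58.  104.4]
[[     0      0    640    400 237059]
 [   172    136    206    167  16277]]
(0.588, 0.265) [[356, 223], [358, 163], [293, 163], [295, 223]]
(0.588, 0.348) [[252, 219], [248, 168], [204, 168], [211, 219]]
(0.494, 0.265) [[357, 314], [359, 259], [292, 259], [294, 315]]
(0.494, 0.348) [[264, 323], [258, 249], [212, 249], [221, 323]]
(0.541, 0.3065) [[366, 328], [375, 138], [173, 139], [203, 328]]
(array([ 0.015, -0.014,  1.91 ]), 'wz', np.float64(-0.012), 'j6', np.float64(104.4), 'j1', np.float64(14.3), 'rot', array([ 1.7999e+02,  2.0000e-02, -1.0000e-01]))
```

View pics/w3p.png

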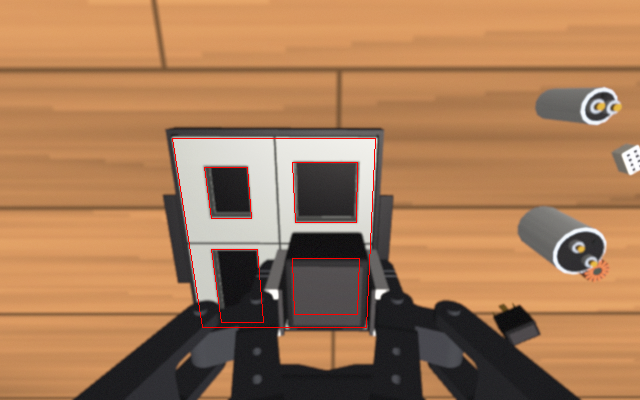

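Predicted rims match the tray edges to about 1 px, so the pocket positions are good. The cube hangs level at (325,285). I'm placing it.

Emit:
{"op": "servo_tool", "data": {"series": [{"dx": 0.01, "dy": -0.01, "dz": 0.5, "wx": 0, "wy": 0, "wz": 0, "claw": 0.2}, {"dx": 0.01, "dy": -0.01, "dz": 1.2, "wx": 0, "wy": 0, "wz": 0, "claw": 0.2}, {"dx": 0.01, "dy": -0.01, "dz": 1.6, "wx": 0, "wy": 0, "wz": 0, "claw": 0.2}, {"dx": 0.01, "dy": -0.01, "dz": 1.8, "wx": 0, "wy": 0, "wz": 0, "claw": 0.2}, {"dx": 0.01, "dy": -0.01, "dz": 1.87, "wx": 0, "wy": 0, "wz": 0, "claw": 0.2}, {"dx": 0.01, "dy": -0.01, "dz": 1.87, "wx": 0, "wy": 0, "wz": 0, "claw": 0.2}, {"dx": 0.01, "dy": -0.01, "dz": 1.87, "wx": 0, "wy": 0, "wz": 0, "claw": 0.55}, {"dx": 0.01, "dy": -0.01, "dz": 1.87, "wx": 0, "wy": 0, "wz": 0, "claw": 0.6}, {"dx": 0.01, "dy": -0.01, "dz": 1.87, "wx": 0, "wy": 0, "wz": 0, "claw": 0.6}, {"dx": 0.01, "dy": -0.01, "dz": 1.87, "wx": 0, "wy": 0, "wz": 0, "claw": 0.6}, {"dx": 0.01, "dy": -0.01, "dz": 1.4, "wx": 0, "wy": 0, "wz": 0, "claw": 0.6}, {"dx": 0.01, "dy": -0.01, "dz": 0.7, "wx": 0, "wy": 0, "wz": 0, "claw": 0.6}, {"dx": 0.01, "dy": -0.01, "dz": 0.2, "wx": 0, "wy": 0, "wz": 0, "claw": 0.6}, {"dx": 0.01, "dy": -0.01, "dz": 0, "wx": 0, "wy": 0, "wz": 0, "claw": 0.6}]}}

```text
clock: 8.62
tool_pos: [0.5885, 0.2661, 0.2106]
ee_rot: [-179.9, -0.2, -0.0]
ft_force: [-0.6, -1.0, -0.6]
grip_width: 0.0514
grip_force: 0.0
```

```bash
python3 - <<'E'
from h import *
c=cam("wrist");cv2.imwrite("pics/w4.png",c[0][180:350,170:410,::-1]);print(c[4]["joints"].round(1))
for a in (117.7,27.7): print(aim((.452,.0774),a,.19))
for d in bot.silhouettes("relay_cube","wrist")[:2]: print(d["score"],d["rect"],fit("relay_cube",d["region"],c,dz=.009))
E
```

```text
[ 14.4  38.   83.7  -0.   58.1 104.4]
(array([-2.279,  3.146,  0.34 ]), 'wz', np.float64(-3.463), 'j6', np.float64(104.4), 'j1', np.float64(14.4), 'rot', array([-1.7994e+02, -2.3000e-01, -1.0000e-02]))
(array([-2.279,  3.146,  0.34 ]), 'wz', np.float64(7.787), 'j6', np.float64(104.4), 'j1', np.float64(14.4), 'rot', array([-1.7994e+02, -2.3000e-01, -1.0000e-02]))
0.82 [303.9, 178.2, 352.6, 226.5] (array([588. , 266.1,  -0.7]), np.float64(0.92))
```

View pics/w4.png

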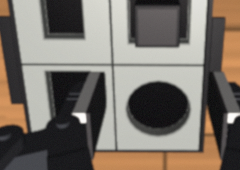

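The cube stands in the square pocket (fit 588, 266). Next is the small relay. I'm using the half-turned wrist so joint 6 stays within range.

Emit:
{"op": "servo_tool", "data": {"series": [{"dx": -0.3, "dy": 0.4, "dz": 0, "wx": 0, "wy": 0, "wz": -1.2, "claw": 0.55}, {"dx": -0.9, "dy": 1.2, "dz": 0.1, "wx": 0, "wy": 0, "wz": -2.5, "claw": 0.55}, {"dx": -1.4, "dy": 1.9, "dz": 0.2, "wx": 0, "wy": 0, "wz": -3.8, "claw": 0.55}, {"dx": -1.9, "dy": 2.6, "dz": 0.3, "wx": 0, "wy": 0, "wz": -5.1, "claw": 0.55}, {"dx": -2.28, "dy": 3.15, "dz": 0.34, "wx": 0, "wy": 0, "wz": -6.4, "claw": 0.55}, {"dx": -2.28, "dy": 3.15, "dz": 0.34, "wx": 0, "wy": 0, "wz": -7.7, "claw": 0.55}, {"dx": -2.28, "dy": 3.15, "dz": 0.34, "wx": 0, "wy": 0, "wz": -9.0, "claw": 0.55}, {"dx": -2.28, "dy": 3.15, "dz": 0.34, "wx": 0, "wy": 0, "wz": -10.3, "claw": 0.55}, {"dx": -2.28, "dy": 3.15, "dz": 0.34, "wx": 0, "wy": 0, "wz": -11.6, "claw": 0.55}, {"dx": -2.28, "dy": 3.15, "dz": 0.34, "wx": 0, "wy": 0, "wz": -12.9, "claw": 0.55}, {"dx": -2.28, "dy": 3.15, "dz": 0.34, "wx": 0, "wy": 0, "wz": -14.0, "claw": 0.55}, {"dx": -2.28, "dy": 3.15, "dz": 0.34, "wx": 0, "wy": 0, "wz": -14.7, "claw": 0.55}, {"dx": -2.28, "dy": 3.15, "dz": 0.34, "wx": 0, "wy": 0, "wz": -14.7, "claw": 0.55}, {"dx": -2.28, "dy": 3.15, "dz": 0.34, "wx": 0, "wy": 0, "wz": -14.7, "claw": 0.55}]}}

```text
clock: 10.48
tool_pos: [0.4505, 0.0769, 0.1875]
ee_rot: [-179.9, -0.1, 117.5]
ft_force: [-1.0, 0.1, -0.7]
grip_width: 0.0468
grip_force: 0.0
```

```bash
python3 look.py relay_small .084 pics/w5.png
```

```text
[ -4.4  29.1 111.9   0.   39.1 -31.9]
relay_small 0.71 [316, 184, 341, 228] (array([453.1,  75.5, 118.5]), np.float64(0.87))
   (array([-0.04 ,  0.026,  1.729]), 'wz', np.float64(11.13), 'j6', np.float64(-31.9), 'j1', np.float64(-4.4), 'rot', array([-1.7996e+02, -2.0000e-02,  1.1754e+02]))
   (array([-0.04 ,  0.026,  1.729]), 'wz', np.float64(-0.12), 'j6', np.float64(-31.9), 'j1', np.float64(-4.4), 'rot', array([-1.7996e+02, -2.0000e-02,  1.1754e+02]))
```

View pics/w5.png

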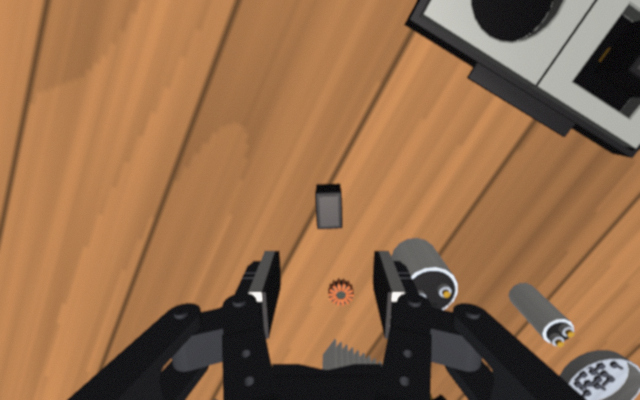

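The small relay is at (329,207), aligned between the fingers. I'm picking it.

Emit:
{"op": "servo_tool", "data": {"series": [{"dx": -0.04, "dy": 0.03, "dz": 0.5, "wx": 0, "wy": 0, "wz": -0.12, "claw": 0.55}, {"dx": -0.04, "dy": 0.03, "dz": 1.1, "wx": 0, "wy": 0, "wz": -0.12, "claw": 0.55}, {"dx": -0.04, "dy": 0.03, "dz": 1.5, "wx": 0, "wy": 0, "wz": -0.12, "claw": 0.55}, {"dx": -0.04, "dy": 0.03, "dz": 1.66, "wx": 0, "wy": 0, "wz": -0.12, "claw": 0.55}, {"dx": -0.04, "dy": 0.03, "dz": 1.66, "wx": 0, "wy": 0, "wz": -0.12, "claw": 0.55}, {"dx": -0.04, "dy": 0.03, "dz": 1.66, "wx": 0, "wy": 0, "wz": -0.12, "claw": 0.05}, {"dx": -0.04, "dy": 0.03, "dz": 1.66, "wx": 0, "wy": 0, "wz": -0.12, "claw": 0.05}, {"dx": -0.04, "dy": 0.03, "dz": 1.66, "wx": 0, "wy": 0, "wz": -0.12, "claw": 0.05}, {"dx": -0.04, "dy": 0.03, "dz": 1.66, "wx": 0, "wy": 0, "wz": -0.12, "claw": 0.05}, {"dx": -0.04, "dy": 0.03, "dz": 1.66, "wx": 0, "wy": 0, "wz": -0.12, "claw": 0.05}, {"dx": -0.04, "dy": 0.03, "dz": 1.66, "wx": 0, "wy": 0, "wz": -0.12, "claw": 0.05}, {"dx": -0.04, "dy": 0.03, "dz": 1.2, "wx": 0, "wy": 0, "wz": -0.12, "claw": 0.05}, {"dx": -0.04, "dy": 0.03, "dz": 0.5, "wx": 0, "wy": 0, "wz": -0.12, "claw": 0.05}, {"dx": -0.04, "dy": 0.03, "dz": -0.2, "wx": 0, "wy": 0, "wz": -0.12, "claw": 0.05}, {"dx": -0.04, "dy": 0.03, "dz": -0.5, "wx": 0, "wy": 0, "wz": -0.12, "claw": 0.05}, {"dx": -0.04, "dy": 0.03, "dz": -0.5, "wx": 0, "wy": 0, "wz": -0.12, "claw": 0.05}]}}

```text
clock: 12.58
tool_pos: [0.4542, 0.0756, 0.2195]
ee_rot: [179.8, 0.1, 118.5]
ft_force: [1.1, -0.0, -0.2]
grip_width: 0.0183
grip_force: 61.3
```

```bash
python3 - <<'E'
from h import *
print(aim((.588,.348),90,.22))
E
```

```text
(array([ 2.922e+00,  4.129e+00, -1.000e-03]), 'wz', np.float64(-7.681), 'j6', np.float64(-33.1), 'j1', np.float64(-4.5), 'rot', array([1.7981e+02, 1.2000e-01, 1.1855e+02]))
```

Emit:
{"op": "servo_tool", "data": {"series": [{"dx": 0.3, "dy": 0.4, "dz": 0, "wx": 0, "wy": 0, "wz": -1.0, "claw": 0.05}, {"dx": 0.85, "dy": 1.2, "dz": 0, "wx": 0, "wy": 0, "wz": -2.2, "claw": 0.05}, {"dx": 1.4, "dy": 2.0, "dz": 0, "wx": 0, "wy": 0, "wz": -3.4, "claw": 0.05}, {"dx": 1.95, "dy": 2.8, "dz": 0, "wx": 0, "wy": 0, "wz": -4.6, "claw": 0.05}, {"dx": 2.5, "dy": 3.55, "dz": 0, "wx": 0, "wy": 0, "wz": -5.8, "claw": 0.05}, {"dx": 2.92, "dy": 4.13, "dz": 0, "wx": 0, "wy": 0, "wz": -7.0, "claw": 0.05}, {"dx": 2.92, "dy": 4.13, "dz": 0, "wx": 0, "wy": 0, "wz": -7.68, "claw": 0.05}, {"dx": 2.92, "dy": 4.13, "dz": 0, "wx": 0, "wy": 0, "wz": -7.68, "claw": 0.05}, {"dx": 2.92, "dy": 4.13, "dz": 0, "wx": 0, "wy": 0, "wz": -7.68, "claw": 0.05}, {"dx": 2.92, "dy": 4.13, "dz": 0.7, "wx": 0, "wy": 0, "wz": -7.68, "claw": 0.05}, {"dx": 2.92, "dy": 4.13, "dz": 1.4, "wx": 0, "wy": 0, "wz": -7.68, "claw": 0.05}, {"dx": 2.92, "dy": 4.13, "dz": 1.8, "wx": 0, "wy": 0, "wz": -7.68, "claw": 0.05}, {"dx": 2.92, "dy": 4.13, "dz": 1.97, "wx": 0, "wy": 0, "wz": -7.68, "claw": 0.05}, {"dx": 2.92, "dy": 4.13, "dz": 1.97, "wx": 0, "wy": 0, "wz": -7.68, "claw": 0.05}]}}

```text
clock: 14.32
tool_pos: [0.5878, 0.3474, 0.1]
ee_rot: [180.0, 0.0, 179.9]
ft_force: [0.8, -0.1, -0.0]
grip_width: 0.0186
grip_force: 61.4
```

Emit:
{"op": "servo_tool", "data": {"series": [{"dx": 0, "dy": 0, "dz": 0.03, "wx": 0, "wy": 0, "wz": 0, "claw": 0.05}, {"dx": 0, "dy": 0, "dz": 0.03, "wx": 0, "wy": 0, "wz": 0, "claw": 0.3}, {"dx": 0, "dy": 0, "dz": 0.03, "wx": 0, "wy": 0, "wz": 0, "claw": 0.42}, {"dx": 0, "dy": 0, "dz": 0.03, "wx": 0, "wy": 0, "wz": 0, "claw": 0.42}, {"dx": 0, "dy": 0, "dz": 0.03, "wx": 0, "wy": 0, "wz": 0, "claw": 0.42}, {"dx": 0, "dy": 0, "dz": -0.4, "wx": 0, "wy": 0, "wz": 0, "claw": 0.42}, {"dx": 0, "dy": 0, "dz": -1.0, "wx": 0, "wy": 0, "wz": 0, "claw": 0.42}, {"dx": 0, "dy": 0, "dz": -1.7, "wx": 0, "wy": 0, "wz": 0, "claw": 0.42}, {"dx": 0, "dy": 0, "dz": -1.9, "wx": 0, "wy": 0, "wz": 0, "claw": 0.42}, {"dx": 0, "dy": 0, "dz": -1.9, "wx": 0, "wy": 0, "wz": 0, "claw": 0.42}]}}

```text
clock: 15.58
tool_pos: [0.5877, 0.348, 0.2145]
ee_rot: [180.0, 0.1, 180.0]
ft_force: [-0.4, 0.2, -0.1]
grip_width: 0.0356
grip_force: 0.0
```

```bash
python3 - <<'E'
from h import *
c=cam("wrist");cv2.imwrite("pics/w6.png",c[0][:,:,::-1]);print(c[4]["joints"].round(1),c[4]["tool_pos"])
print(aim((.5483,.0604),90,.21))
for n in ("relay_small","relay_cube"):
  for d in bot.silhouettes(n,"wrist")[:2]: print(n,d["score"],d["rect"],fit(n,d["region"],c,dz=.009))
E
```

```text
[ 21.3  40.3  77.5   0.   62.1 -68.7] [0.58767053 0.34797508 0.21446421]
(array([ 0.644, -4.788,  0.055]), 'wz', np.float64(-0.002), 'j6', np.float64(-68.7), 'j1', np.float64(21.3), 'rot', array([-1.7997e+02, -8.0000e-02,  1.7998e+02]))
relay_small 0.87 [315.8, 176.6, 336.8, 214.4] (array([587.3, 348.1, 180.7]), np.float64(0.91))
relay_cube 0.8 [197.0, 173.6, 254.0, 221.9] (array([588.5, 265.7,  -1.6]), np.float64(0.93))
relay_cube 0.7 [276.8, 139.7, 379.4, 241.5] (array([562.1, 368.8,  20.6]), np.float64(0.26))
```

View pics/w6.png

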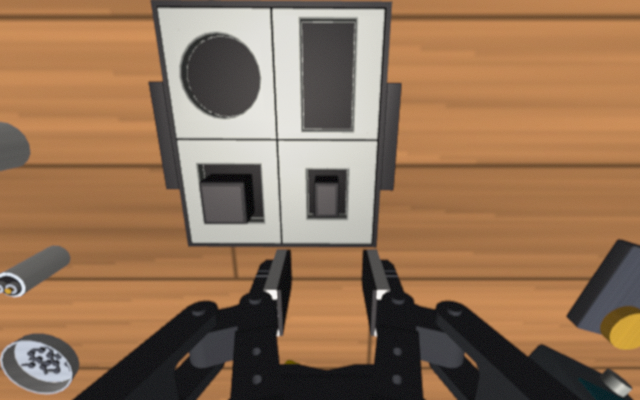

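Both relays stand in their pockets: small relay at (326,196), cube at (225,200). Next is the fat capacitor.

Emit:
{"op": "servo_tool", "data": {"series": [{"dx": 0.05, "dy": -0.4, "dz": 0, "wx": 0, "wy": 0, "wz": 0, "claw": 0.95}, {"dx": 0.15, "dy": -1.2, "dz": 0, "wx": 0, "wy": 0, "wz": 0, "claw": 0.95}, {"dx": 0.3, "dy": -2.2, "dz": 0.05, "wx": 0, "wy": 0, "wz": 0, "claw": 0.95}, {"dx": 0.45, "dy": -3.2, "dz": 0.05, "wx": 0, "wy": 0, "wz": 0, "claw": 0.95}, {"dx": 0.55, "dy": -4.1, "dz": 0.05, "wx": 0, "wy": 0, "wz": 0, "claw": 0.95}, {"dx": 0.64, "dy": -4.79, "dz": 0.05, "wx": 0, "wy": 0, "wz": 0, "claw": 0.95}, {"dx": 0.64, "dy": -4.79, "dz": 0.05, "wx": 0, "wy": 0, "wz": 0, "claw": 0.95}, {"dx": 0.64, "dy": -4.79, "dz": 0.05, "wx": 0, "wy": 0, "wz": 0, "claw": 0.95}, {"dx": 0.64, "dy": -4.79, "dz": 0.05, "wx": 0, "wy": 0, "wz": 0, "claw": 0.95}]}}

```text
clock: 16.85
tool_pos: [0.549, 0.0618, 0.2104]
ee_rot: [180.0, -0.0, -179.9]
ft_force: [-0.1, 0.1, 0.5]
grip_width: 0.081
grip_force: 0.0
```

```bash
python3 look.py cap_fat .09 pics/w7.png; python3 -c "
from h import *
print(aim((.494,.265),90,.23))"
```

```text
[ -5.2  32.1  97.5   0.   50.4 -95.3]
cap_fat 0.76 [295, 163, 352, 231] (array([548.7,  60.2,  50.2]), np.float64(0.92))
   (array([ 0.006, -0.026,  2.012]), 'wz', np.float64(4.987), 'j6', np.float64(-95.3), 'j1', np.float64(-5.2), 'rot', array([ 1.7999e+02, -2.0000e-02, -1.7990e+02]))
   (array([ 0.006, -0.026,  2.012]), 'wz', np.float64(-6.263), 'j6', np.float64(-95.3), 'j1', np.float64(-5.2), 'rot', array([ 1.7999e+02, -2.0000e-02, -1.7990e+02]))
(array([ 0.912,  3.389, -0.321]), 'wz', np.float64(0.012), 'j6', np.float64(-95.3), 'j1', np.float64(-5.2), 'rot', array([ 1.7999e+02, -2.0000e-02, -1.7990e+02]))
```

View pics/w7.png

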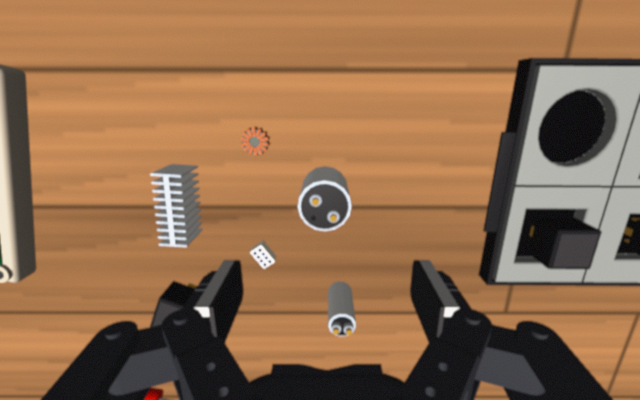

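The fat cap is at (325,205), centred between the fingers, with the clutter clear of them. I'm picking it.

Emit:
{"op": "servo_tool", "data": {"series": [{"dx": 0, "dy": -0.02, "dz": 0.5, "wx": 0, "wy": 0, "wz": 0, "claw": 0.95}, {"dx": 0, "dy": -0.02, "dz": 1.2, "wx": 0, "wy": 0, "wz": 0, "claw": 0.95}, {"dx": 0, "dy": -0.02, "dz": 1.8, "wx": 0, "wy": 0, "wz": 0, "claw": 0.95}, {"dx": 0, "dy": -0.02, "dz": 2.0, "wx": 0, "wy": 0, "wz": 0, "claw": 0.95}, {"dx": 0, "dy": -0.02, "dz": 2.0, "wx": 0, "wy": 0, "wz": 0, "claw": 0.95}, {"dx": 0, "dy": -0.02, "dz": 2.0, "wx": 0, "wy": 0, "wz": 0, "claw": 0.25}, {"dx": 0, "dy": -0.02, "dz": 2.0, "wx": 0, "wy": 0, "wz": 0, "claw": 0.25}, {"dx": 0, "dy": -0.02, "dz": 2.0, "wx": 0, "wy": 0, "wz": 0, "claw": 0.25}, {"dx": 0, "dy": -0.02, "dz": 2.0, "wx": 0, "wy": 0, "wz": 0, "claw": 0.25}, {"dx": 0, "dy": -0.02, "dz": 2.0, "wx": 0, "wy": 0, "wz": 0, "claw": 0.25}, {"dx": 0, "dy": -0.02, "dz": 2.0, "wx": 0, "wy": 0, "wz": 0, "claw": 0.25}, {"dx": 0, "dy": -0.02, "dz": 2.0, "wx": 0, "wy": 0, "wz": 0, "claw": 0.25}, {"dx": 0, "dy": -0.02, "dz": 1.5, "wx": 0, "wy": 0, "wz": 0, "claw": 0.25}, {"dx": 0, "dy": -0.02, "dz": 0.8, "wx": 0, "wy": 0, "wz": 0, "claw": 0.25}, {"dx": 0, "dy": -0.02, "dz": 0.1, "wx": 0, "wy": 0, "wz": 0, "claw": 0.25}, {"dx": 0, "dy": -0.02, "dz": -0.4, "wx": 0, "wy": 0, "wz": 0, "claw": 0.25}, {"dx": 0, "dy": -0.02, "dz": -0.4, "wx": 0, "wy": 0, "wz": 0, "claw": 0.25}]}}

```text
clock: 19.08
tool_pos: [0.5503, 0.0592, 0.2378]
ee_rot: [-180.0, 0.4, 180.0]
ft_force: [-0.2, -1.0, -1.8]
grip_width: 0.0405
grip_force: 60.9
```

```bash
python3 -c "
from h import *
print(aim((.494,.266),90,.23))"
```

```text
(array([0.941, 3.447, 0.121]), 'wz', np.float64(-0.002), 'j6', np.float64(-95.4), 'j1', np.float64(-5.4), 'rot', array([-179.96,    0.39,  179.99]))
```

Emit:
{"op": "servo_tool", "data": {"series": [{"dx": 0.1, "dy": 0.4, "dz": 0, "wx": 0, "wy": 0, "wz": 0, "claw": 0.25}, {"dx": 0.3, "dy": 1.2, "dz": 0, "wx": 0, "wy": 0, "wz": 0, "claw": 0.25}, {"dx": 0.5, "dy": 2.1, "dz": 0, "wx": 0, "wy": 0, "wz": 0, "claw": 0.25}, {"dx": 0.75, "dy": 2.9, "dz": 0, "wx": 0, "wy": 0, "wz": 0, "claw": 0.25}, {"dx": 0.92, "dy": 3.43, "dz": 0, "wx": 0, "wy": 0, "wz": 0, "claw": 0.25}, {"dx": 0.92, "dy": 3.43, "dz": 0, "wx": 0, "wy": 0, "wz": 0, "claw": 0.25}, {"dx": 0.92, "dy": 3.43, "dz": 0.4, "wx": 0, "wy": 0, "wz": 0, "claw": 0.25}, {"dx": 0.92, "dy": 3.43, "dz": 1.1, "wx": 0, "wy": 0, "wz": 0, "claw": 0.25}, {"dx": 0.92, "dy": 3.43, "dz": 1.7, "wx": 0, "wy": 0, "wz": 0, "claw": 0.25}, {"dx": 0.92, "dy": 3.43, "dz": 2.05, "wx": 0, "wy": 0, "wz": 0, "claw": 0.25}, {"dx": 0.92, "dy": 3.43, "dz": 2.2, "wx": 0, "wy": 0, "wz": 0, "claw": 0.25}, {"dx": 0.92, "dy": 3.43, "dz": 2.2, "wx": 0, "wy": 0, "wz": 0, "claw": 0.25}, {"dx": 0.92, "dy": 3.43, "dz": 2.2, "wx": 0, "wy": 0, "wz": 0, "claw": 0.25}]}}

```text
clock: 20.7
tool_pos: [0.4944, 0.2647, 0.1031]
ee_rot: [180.0, 0.0, 180.0]
ft_force: [-0.3, 0.9, -1.2]
grip_width: 0.0406
grip_force: 61.1
```

Emit:
{"op": "servo_tool", "data": {"series": [{"dx": 0, "dy": 0, "dz": 0.03, "wx": 0, "wy": 0, "wz": 0, "claw": 0.25}, {"dx": 0, "dy": 0, "dz": 0.05, "wx": 0, "wy": 0, "wz": 0, "claw": 0.25}, {"dx": 0, "dy": 0, "dz": 0.05, "wx": 0, "wy": 0, "wz": 0, "claw": 0.55}, {"dx": 0, "dy": 0, "dz": 0.05, "wx": 0, "wy": 0, "wz": 0, "claw": 0.68}, {"dx": 0, "dy": 0, "dz": 0.05, "wx": 0, "wy": 0, "wz": 0, "claw": 0.68}, {"dx": 0, "dy": 0, "dz": 0.05, "wx": 0, "wy": 0, "wz": 0, "claw": 0.68}, {"dx": 0, "dy": 0, "dz": -0.4, "wx": 0, "wy": 0, "wz": 0, "claw": 0.68}, {"dx": 0, "dy": 0, "dz": -1.0, "wx": 0, "wy": 0, "wz": 0, "claw": 0.68}, {"dx": 0, "dy": 0, "dz": -1.7, "wx": 0, "wy": 0, "wz": 0, "claw": 0.68}, {"dx": 0, "dy": 0, "dz": -2.0, "wx": 0, "wy": 0, "wz": 0, "claw": 0.68}, {"dx": 0, "dy": 0, "dz": -2.0, "wx": 0, "wy": 0, "wz": 0, "claw": 0.68}]}}

```text
clock: 22.08
tool_pos: [0.4946, 0.2654, 0.2243]
ee_rot: [179.9, 0.2, 180.0]
ft_force: [-0.2, -0.1, -0.3]
grip_width: 0.058
grip_force: 0.0
```

```bash
python3 - <<'E'
from h import *
c=cam("wrist")
print(c[4]["joints"].round(1),aim((.5573,-.0686),87.6,.2))
for n in ("cap_fat",):
  for d in bot.silhouettes(n,"wrist")[:2]: print(n,d["score"],d["rect"],fit(n,d["region"],c,dz=.009))
E
```

```text
[ 16.8  31.4  95.8  -0.   52.6 -73.2] (array([-1.058, -5.562,  0.385]), 'wz', np.float64(0.298), 'j6', np.float64(-73.2), 'j1', np.float64(16.8), 'rot', array([1.7999e+02, 5.0000e-02, 1.7999e+02]))
cap_fat 0.95 [298.6, 163.5, 352.1, 224.9] (array([492.6, 265.7,  50.6]), np.float64(0.94))
cap_fat 0.55 [2.0, 213.2, 22.7, 285.3] (array([571.7, -65.1, -34.4]), np.float64(0.37))
```

Emit:
{"op": "servo_tool", "data": {"series": [{"dx": -0.08, "dy": -0.4, "dz": 0, "wx": 0, "wy": 0, "wz": 0, "claw": 0.6}, {"dx": -0.23, "dy": -1.2, "dz": 0, "wx": 0, "wy": 0, "wz": 0, "claw": 0.6}, {"dx": -0.42, "dy": -2.2, "dz": 0.1, "wx": 0, "wy": 0, "wz": 0.1, "claw": 0.6}, {"dx": -0.61, "dy": -3.2, "dz": 0.2, "wx": 0, "wy": 0, "wz": 0.2, "claw": 0.6}, {"dx": -0.8, "dy": -4.2, "dz": 0.3, "wx": 0, "wy": 0, "wz": 0.3, "claw": 0.6}, {"dx": -0.98, "dy": -5.1, "dz": 0.38, "wx": 0, "wy": 0, "wz": 0.3, "claw": 0.6}, {"dx": -1.06, "dy": -5.56, "dz": 0.38, "wx": 0, "wy": 0, "wz": 0.3, "claw": 0.6}, {"dx": -1.06, "dy": -5.56, "dz": 0.38, "wx": 0, "wy": 0, "wz": 0.3, "claw": 0.6}, {"dx": -1.06, "dy": -5.56, "dz": 0.38, "wx": 0, "wy": 0, "wz": 0.3, "claw": 0.6}, {"dx": -1.06, "dy": -5.56, "dz": 0.38, "wx": 0, "wy": 0, "wz": 0.3, "claw": 0.6}]}}

```text
clock: 23.42
tool_pos: [0.5568, -0.067, 0.1996]
ee_rot: [180.0, -0.1, 177.7]
ft_force: [0.2, -0.2, -0.2]
grip_width: 0.0511
grip_force: 0.0
```

```bash
python3 look.py heat_sink .088 pics/w8.png
```

```text
[ -18.3   33.6   96.7    0.    49.8 -106. ]
heat_sink 0.95 [308, 158, 340, 246] (array([559.7, -68.6, 176.3]), np.float64(0.94))
   (array([-0.045, -0.022,  1.867]), 'wz', np.float64(-11.076), 'j6', np.float64(-106.0), 'j1', np.float64(-18.3), 'rot', array([ 1.7998e+02, -4.0000e-02,  1.7769e+02]))
   (array([-0.045, -0.022,  1.867]), 'wz', np.float64(0.174), 'j6', np.float64(-106.0), 'j1', np.float64(-18.3), 'rot', array([ 1.7998e+02, -4.0000e-02,  1.7769e+02]))
```

View pics/w8.png

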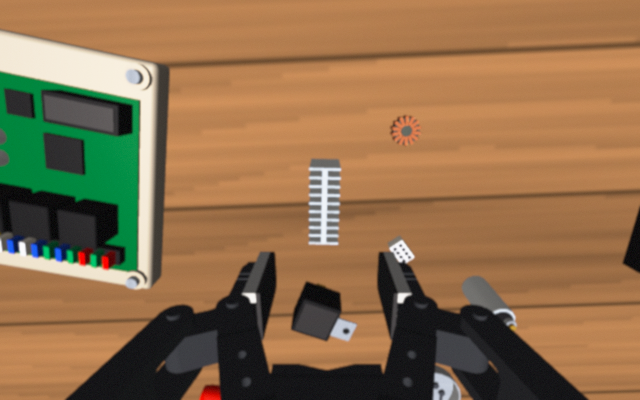

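The heat sink is at (324,202), aligned between the fingers, and the tab relay is well behind. I'm picking it.

Emit:
{"op": "servo_tool", "data": {"series": [{"dx": -0.04, "dy": -0.02, "dz": 0.5, "wx": 0, "wy": 0, "wz": 0.15, "claw": 0.6}, {"dx": -0.04, "dy": -0.02, "dz": 1.2, "wx": 0, "wy": 0, "wz": 0.15, "claw": 0.6}, {"dx": -0.04, "dy": -0.02, "dz": 1.7, "wx": 0, "wy": 0, "wz": 0.15, "claw": 0.6}, {"dx": -0.04, "dy": -0.02, "dz": 1.86, "wx": 0, "wy": 0, "wz": 0.15, "claw": 0.6}, {"dx": -0.04, "dy": -0.02, "dz": 1.86, "wx": 0, "wy": 0, "wz": 0.15, "claw": 0.6}, {"dx": -0.04, "dy": -0.02, "dz": 1.86, "wx": 0, "wy": 0, "wz": 0.15, "claw": 0.1}, {"dx": -0.04, "dy": -0.02, "dz": 1.86, "wx": 0, "wy": 0, "wz": 0.15, "claw": 0.1}, {"dx": -0.04, "dy": -0.02, "dz": 1.86, "wx": 0, "wy": 0, "wz": 0.15, "claw": 0.1}, {"dx": -0.04, "dy": -0.02, "dz": 1.86, "wx": 0, "wy": 0, "wz": 0.15, "claw": 0.1}, {"dx": -0.04, "dy": -0.02, "dz": 1.86, "wx": 0, "wy": 0, "wz": 0.15, "claw": 0.1}, {"dx": -0.04, "dy": -0.02, "dz": 1.86, "wx": 0, "wy": 0, "wz": 0.15, "claw": 0.1}, {"dx": -0.04, "dy": -0.02, "dz": 1.4, "wx": 0, "wy": 0, "wz": 0.15, "claw": 0.1}, {"dx": -0.04, "dy": -0.02, "dz": 0.7, "wx": 0, "wy": 0, "wz": 0.15, "claw": 0.1}, {"dx": -0.04, "dy": -0.02, "dz": 0, "wx": 0, "wy": 0, "wz": 0.15, "claw": 0.1}, {"dx": -0.04, "dy": -0.02, "dz": -0.6, "wx": 0, "wy": 0, "wz": 0.15, "claw": 0.1}, {"dx": -0.04, "dy": -0.02, "dz": -0.6, "wx": 0, "wy": 0, "wz": 0.15, "claw": 0.1}]}}

```text
clock: 25.52
tool_pos: [0.5613, -0.0703, 0.2394]
ee_rot: [-179.9, 0.4, 176.4]
ft_force: [0.3, -0.1, -1.4]
grip_width: 0.0228
grip_force: 59.1
```

```bash
python3 -c "
from h import *
print(aim((.494,.348),90,.234))"
```

```text
(array([1.558, 6.887, 0.066]), 'wz', np.float64(-0.451), 'j6', np.float64(-104.8), 'j1', np.float64(-18.5), 'rot', array([-179.89,    0.41,  176.39]))
```

Emit:
{"op": "servo_tool", "data": {"series": [{"dx": 0.08, "dy": 0.4, "dz": 0, "wx": 0, "wy": 0, "wz": 0, "claw": 0.1}, {"dx": 0.25, "dy": 1.2, "dz": 0, "wx": 0, "wy": 0, "wz": -0.1, "claw": 0.1}, {"dx": 0.5, "dy": 2.2, "dz": 0, "wx": 0, "wy": 0, "wz": -0.2, "claw": 0.1}, {"dx": 0.72, "dy": 3.2, "dz": 0, "wx": 0, "wy": 0, "wz": -0.3, "claw": 0.1}, {"dx": 0.95, "dy": 4.2, "dz": 0, "wx": 0, "wy": 0, "wz": -0.4, "claw": 0.1}, {"dx": 1.17, "dy": 5.2, "dz": 0, "wx": 0, "wy": 0, "wz": -0.45, "claw": 0.1}, {"dx": 1.4, "dy": 6.2, "dz": 0, "wx": 0, "wy": 0, "wz": -0.45, "claw": 0.1}, {"dx": 1.53, "dy": 6.87, "dz": 0, "wx": 0, "wy": 0, "wz": -0.45, "claw": 0.1}, {"dx": 1.53, "dy": 6.87, "dz": 0, "wx": 0, "wy": 0, "wz": -0.45, "claw": 0.1}, {"dx": 1.53, "dy": 6.87, "dz": 0, "wx": 0, "wy": 0, "wz": -0.45, "claw": 0.1}, {"dx": 1.53, "dy": 6.87, "dz": 0.7, "wx": 0, "wy": 0, "wz": -0.45, "claw": 0.1}, {"dx": 1.53, "dy": 6.87, "dz": 1.2, "wx": 0, "wy": 0, "wz": -0.45, "claw": 0.1}, {"dx": 1.53, "dy": 6.87, "dz": 1.2, "wx": 0, "wy": 0, "wz": -0.45, "claw": 0.1}]}}

```text
clock: 27.15
tool_pos: [0.4929, 0.3449, 0.1615]
ee_rot: [-179.8, -0.4, 179.9]
ft_force: [0.2, -0.3, -0.4]
grip_width: 0.0229
grip_force: 59.1
```

```bash
python3 -c "
from h import *
print(aim((.494,.348),90,.099))
c=cam('wrist');cv2.imwrite('pics/w9.png',c[0][:,:,::-1])"
```

```text
(array([-0.025,  0.054,  1.041]), 'wz', np.float64(-0.018), 'j6', np.float64(-65.5), 'j1', np.float64(24.4), 'rot', array([-179.82,   -0.37,  179.85]))
```

View pics/w9.png

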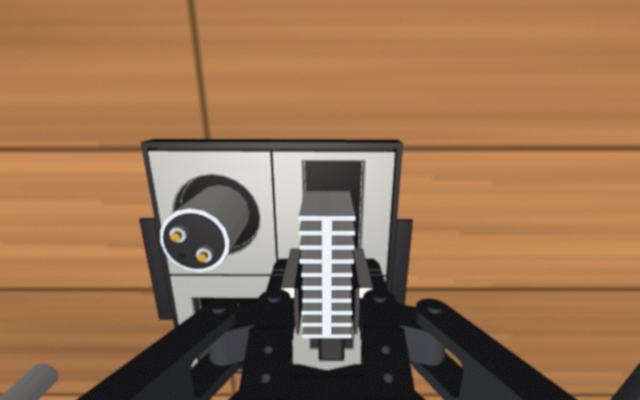

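The heat sink hangs level at (328,275), over the long pocket. I'm lowering, releasing and rising clear.

Emit:
{"op": "servo_tool", "data": {"series": [{"dx": -0.02, "dy": 0.04, "dz": 0.3, "wx": 0, "wy": 0, "wz": 0, "claw": 0.1}, {"dx": -0.02, "dy": 0.04, "dz": 0.7, "wx": 0, "wy": 0, "wz": 0, "claw": 0.1}, {"dx": -0.02, "dy": 0.04, "dz": 0.95, "wx": 0, "wy": 0, "wz": 0, "claw": 0.1}, {"dx": -0.02, "dy": 0.04, "dz": 1.07, "wx": 0, "wy": 0, "wz": 0, "claw": 0.1}, {"dx": -0.02, "dy": 0.04, "dz": 1.07, "wx": 0, "wy": 0, "wz": 0, "claw": 0.1}, {"dx": -0.02, "dy": 0.04, "dz": 1.07, "wx": 0, "wy": 0, "wz": 0, "claw": 0.35}, {"dx": -0.02, "dy": 0.04, "dz": 1.07, "wx": 0, "wy": 0, "wz": 0, "claw": 0.45}, {"dx": -0.02, "dy": 0.04, "dz": 1.07, "wx": 0, "wy": 0, "wz": 0, "claw": 0.45}, {"dx": -0.02, "dy": 0.04, "dz": 1.07, "wx": 0, "wy": 0, "wz": 0, "claw": 0.45}, {"dx": -0.02, "dy": 0.04, "dz": 0.6, "wx": 0, "wy": 0, "wz": 0, "claw": 0.45}, {"dx": -0.02, "dy": 0.04, "dz": 0, "wx": 0, "wy": 0, "wz": 0, "claw": 0.45}, {"dx": -0.02, "dy": 0.04, "dz": -0.7, "wx": 0, "wy": 0, "wz": 0, "claw": 0.45}, {"dx": -0.02, "dy": 0.04, "dz": -1.2, "wx": 0, "wy": 0, "wz": 0, "claw": 0.45}, {"dx": -0.02, "dy": 0.04, "dz": -1.2, "wx": 0, "wy": 0, "wz": 0, "claw": 0.45}, {"dx": -0.02, "dy": 0.04, "dz": -1.2, "wx": 0, "wy": 0, "wz": 0, "claw": 0.45}]}}

```text
clock: 29.08
tool_pos: [0.4947, 0.3494, 0.2352]
ee_rot: [-180.0, -0.1, 180.0]
ft_force: [0.6, 0.3, -0.2]
grip_width: 0.0385
grip_force: 0.0
```

```bash
python3 - <<'E'
from h import *
c=cam("wrist");cv2.imwrite("pics/w10.png",c[0][:,:,::-1])
for n in ("cap_fat","heat_sink","relay_small","relay_cube"):
  for d in bot.silhouettes(n,"wrist")[:1]: print(n,d["score"],d["rect"],fit(n,d["region"],c,dz=.009))
E
```

```text
cap_fat 0.56 [198.7, 159.2, 262.2, 222.9] (array([493.1, 265.4,  71. ]), np.float64(0.96))
heat_sink 0.55 [314.4, 148.8, 340.2, 229.9] (array([494.7, 350.2, 179.7]), np.float64(0.95))
relay_small 0.77 [316.7, 256.5, 334.5, 296.3] (array([587.5, 348.3,   0.6]), np.float64(0.89))
relay_cube 0.94 [219.3, 258.8, 260.3, 304.4] (array([588.6, 259.7,  67.8]), np.float64(0.66))
```

View pics/w10.png

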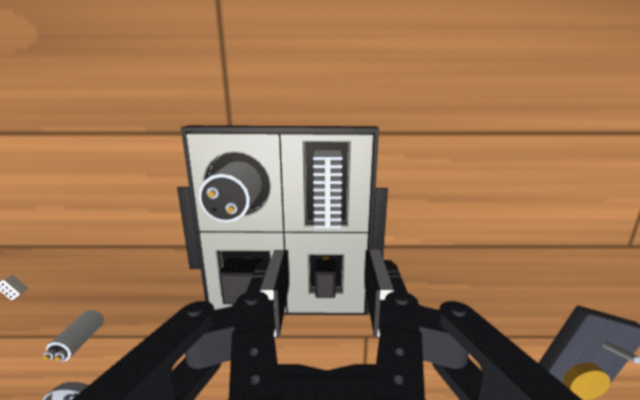

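All four parts stand in their pockets: cap (235,190), heat sink (327,190), small relay (325,277) and cube (240,280, partly hidden by a finger). The slim cap still stands, and the arm is clear.

```bash
python3 -c "
from rig import bot
print(bot.job_done())"
```

```text
the job is handed in; nothing more can be done
None
```

I placed the cube relay, small relay, fat capacitor and heat sink upright in their pockets, in that order, left the tab relay and slim capacitor untouched, and handed the job in at about 29 s; it returned no verdict.

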